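Shut the red air valve and bleed its line

ROBOT

A 6-joint arm with a two-finger parallel gripper is mounted at the origin on the work surface. World frame = base frame: x ahead of the robot, y to its left, z up, the work surface at z = 0. Lengths are in mm, angles in rad, forces in N, time in s.
With the tool pointing down it reaches from about 300 to 1000 mm from the base axis. Payload 5.1 kg.
Tool frame: the origin (TCP) lies midway between the tips of the shut fingers; the grasp point (between the pads) lies 19 mm behind it; z points along the fingers, y is the line along which they close (so a half turn about z gives the same grasp; the last joint's range is limited). The gripper opens to 95 mm and grips with 3 to 60 N. Pads are 20 mm wide; open, the fingers measure 119 mm over their backs; the gripper's body (75 mm by 180 mm) begins 59 mm behind the grasp point.
Start: joints at [1.058, 0.124, 1.65, -0, 1.367, -0.083], TCP at [270.866, 590.86, 214.656] pointing down, gripper open.
Joint ranges: [-2.61, 2.61], [-1.02, 2.33], [0.03, 2.71], [-1.35, 4.49], [0.32, 2.68], [-2.91, 2.91]. Speed limits (rad/s): [2.57, 2.57, 3.14, 3.14, 3.14, 3.14].

INTERFACE

Orientations are given as a unit quaternion [x, y, z, w].
In Python, from station import status, imaging, ticket gives the robot as it stands.
- The arm moves only by the tool play_rows, never from a script. Its argument "increments" is a list that holds one entry, the list of rows, each a list of 5 numbers: the opening, from -1 (shut) to 1 (fully open), then the shift along the tool's x, y, z in units of 0.75 m (1.0 is 0.75 m), then the turn about the tool's z in units of pi/4 rad (1.0 is pi/4 rad). A call has 1 to 8 rows; each row is the pose to reach, as a shift and turn from the pose commanded when the call began, along the tool's axes at that moment; what a row does not reach only later rows make up. A row lasts 1/12 s, in which the tool goes at most 41.7 mm and 7.16 degrees, less where a joint would pass 70% of its speed; a pose out of reach is approached as far as the arm can. A call with a number of a shift or a turn outside -1 to 1 is refused whole. A call with a gripper value outside its range is refused whole. The fingers move at their own pace and stop on an object; "grip_force" is the grip in N (left out, the last holds). Time passes only in rows, so rows that repeat a pose let the fingers close. It gives the time, the measured TCP pose, the force, the opening and the grip force at its end, in the units of the state.
- status.read_state(): the state, without advancing time (a new reading comes with each control period).
- imaging.read_camera(name): name is "side" or "top"; returns a dict with "img" (384x512x3 uint8, red, green, blue), "depth" (384x512 float32, mm along the optical axis (not along the pixel's ray), 0 where there is no reading), "mtx" (3x3 intrinsics, pixels), "k1" (the pictures are not rectified: a ray, as slopes to the right and down, at radius r is drawn at 1 + k1 r^2 times it, then the intrinsics apply), "position" and "attitude" of the camera in the world. Camera axes: x right, y down, z forward; pixel columns grow to the right and rows downward; lengths in mm; the calibration is good to about 2 mm. A picture is of the moment at which its call begins.
- ticket.sign_off(): hands the job in; it is judged then, once.
The state is a dict: "t": time; "joint_positions": joint angles; "joint_velocities": joint speeds; "tau": joint torques, N m; "position": TCP position; "tool_rot": TCP orientation; "wrist_force": force on the tool from outside, world axes, zero at the start; "torque": the same for the moment, N m; "width": opening from 0.0 (shut) to 1.0 (fully open); "gripper_force": force on a finger pad.
Only numpy, scipy, OpenCV 4.12 (cv2) and the standard library are available. Lean on these libraries where they do the work, as an engineer would, in place of code of your own. Each camera call takes 0.05 s, during which the arm holds its last target. There are 200 camera calls.

TASK

On the spray bench's air manifold, shut the red valve: turn its knob clockwise until you feel it meet its rubber seat, then snug it up firmly for a moment without over-tightening it. Let go, then press the green bleed button fully down and let it come back up. Do not touch the other valves' knobs, and leave everything else on the table where it is.

Things in the scene. Friction and masses are not known exactly. Their poses are not given: they have to be found in the camera images.
- manifold: Aluminium air manifold, a fixed block 100 x 400 x 50 mm on the table, top at 50 mm. Origin on the table under the middle of the row of valves; y runs along the row; the block reaches from y = -170 to +230 mm. Five valves stand on it at y = -120, -60, 0, 60, 120 mm (which colour is where changes); the green bleed button is at y = +195 mm.
- red_valve: Brass bonnet of the valve to be shut, 36 mm across, 14 mm high, fixed; origin on the knob's axis at the manifold's top. The rubber seat is inside: the knob meets it 0.3 to 1.45 rad clockwise of its start (differs each time, shows on nothing); then the moment rises 2.2 N m per rad. Firmly shut: 0.10 to 0.20 N m above the free-turning moment, for 0.3 s. Ruined at 0.24 N m above it (17 N on the seat).
- red_knob: Red knob turning about its vertical z: a skirt 38 mm across, 6 mm high, and on it an upright wing 38 mm long (along x, white mark at -x), 14 mm thick (y), 36 mm high: grip its two flat faces, across y. Origin on the axis at the skirt's underside, 64.5 mm above the table; the wing's top is 42 mm higher.
- red_grip (a point): Point on the red knob's axis to grip at, 22 mm above the skirt's top, 92.5 mm above the table. Clockwise from above (yaw falling) shuts it. It starts open; free turning takes about 0.045 N m (at rest that friction may act either way). Let go, it springs back a few hundredths of a rad off a firm seating and stays shut by its own friction.
- bleed (a joint): Green bleed push button, 28 mm across, in a black housing on the manifold: 0 up, 0.006 (m) fully pressed; 5 N holds it fully down; it springs back.
- bleed_top (a point): Middle of the bleed button's top face, pressed straight down.
- blue_valve: The blue valve (bonnet and knob), same shape and size as the red one, to be left untouched; origin on its axis at the manifold's top face. Its knob turns easily and its wing may lie at any angle.
- blue_tip (a point): Marked end of the blue knob's wing, on its top edge, 19 mm from the axis.
- yellow_valve: The yellow valve (bonnet and knob), same shape and size as the red one, to be left untouched; origin on its axis at the manifold's top face. Its knob turns easily and its wing may lie at any angle.
- yellow_tip (a point): Marked end of the yellow knob's wing, on its top edge, 19 mm from the axis.
- white_valve: The white valve (bonnet and knob), same shape and size as the red one, to be left untouched; origin on its axis at the manifold's top face. Its knob turns easily and its wing may lie at any angle.
- white_tip (a point): Marked end of the white knob's wing, on its top edge, 19 mm from the axis.
- black_valve: The black valve (bonnet and knob), same shape and size as the red one, to be left untouched; origin on its axis at the manifold's top face. Its knob turns easily and its wing may lie at any angle.
- black_tip (a point): Marked end of the black knob's wing, on its top edge, 19 mm from the axis.
- vase: White unglazed vase, 135 mm high, 100 mm across; origin under its middle. A bystander.
- mug: White mug, 82 mm across, 95 mm high; origin under its middle. A bystander.
- palette: White ceramic palette dish with three wells, 100 x 190 x 22 mm; origin under its middle. A bystander.
- tile: Pale clay test tile, 130 x 130 x 12 mm; origin under its middle. A bystander.
- tub: White plastic tub with a lid, 110 x 180 x 86 mm; origin under its middle. A bystander.
- brush: Flat brush with a red handle, 200 mm long, lying on the table along its x. A bystander.

How it is judged:
By the outcome, as a careful person would: the job done as asked, in the order asked, and still so for the second after the job is handed in, with the robot touching nothing.
It also fails if it takes over 70 s, if anything falls off the work surface, if the arm or the gripper's body presses on something with over 40 N, if the wrist force passes 120 N, or if a joint passes its speed limit or range.

## Working session

There is one attempt and no reset: what is moved stays moved. The work goes in short steps, Python scripts to look and compute and a tool call to move; the robot and the scene stay as the last step left them, time stands still between calls to the robot, and variables do not carry over. Pictures are saved under pics/ and viewed, at most 10 in all, crops included, and the job is handed in when it is done.

Besides the shell and the picture viewer there is one more tool, called by a JSON object that holds its "fn" and its "kwargs". play_rows: Moves the arm, as the interface text tells. Its arguments: {"type":"object","properties":{"increments":{"type":"array"},"grip_force":{"type":"number"}},"required":["increments"]}

```bash
mkdir -p pics; cat > h.py <<'E'
import numpy as np, cv2
from scipy.spatial.transform import Rotation as R
from station import status, imaging
def cam(n):
    c=imaging.read_camera(n); c['n']=n; return c
def save(c,f,img=None):
    cv2.imwrite('pics/'+f,cv2.cvtColor(c['img'],cv2.COLOR_RGB2BGR))
def att(c):
    a=np.array(c['attitude'],float)
    return a if a.shape==(3,3) else R.from_quat(a).as_matrix()
def ray(c,u,v):
    K=np.array(c['mtx']); d=np.array([(u-K[0,2])/K[0,0],(v-K[1,2])/K[1,1]])
    s=d.copy()
    for _ in range(20): s=d/(1+c['k1']*(s@s))
    return att(c)@np.array([s[0],s[1],1.])
def onz(c,u,v,z):
    r=ray(c,u,v); p=np.array(c['position'],float); return p+r*(z-p[2])/r[2]
def dep(c,u,v):
    return np.array(c['position'],float)+ray(c,u,v)*c['depth'][int(round(v)),int(round(u))]
def blobs(c,lo,hi,amin=30):
    h=cv2.cvtColor(c['img'],cv2.COLOR_RGB2HSV); m=cv2.inRange(h,np.array(lo),np.array(hi))
    n,l,s,ce=cv2.connectedComponentsWithStats(m)
    return [(s[i][4],ce[i],l==i) for i in range(1,n) if s[i][4]>=amin]
E
python3 - <<'E'
from h import *
for n in('top','side'):
    c=cam(n); save(c,n+'1.png'); print(n,c['position'],c['attitude'],c['k1'],c['mtx'])
    for nm,lo,hi in(('red',(0,130,60),(6,255,255)),('red2',(172,130,60),(180,255,255)),('green',(45,90,40),(85,255,255)),('blue',(100,130,50),(130,255,255)),('yel',(20,130,90),(35,255,255))):
        for a,ce,m in blobs(c,lo,hi): print(nm,a,ce.round(1),dep(c,*ce).round(0),onz(c,*ce,106).round(0))
print(status.read_state())
E
```

```text
top [ 234.45581029    8.28328505 1310.75537414] [-0.69447896  0.71290829 -0.07068342  0.06681762] -0.10801382000295343 [[405.57954236   0.         257.77081049]
 [  0.         405.57954236 189.16533941]
 [  0.           0.           1.        ]]
red 152 [423.4 174.9] [ 524. -557.   17.] [ 504. -518.  106.]
red 103 [324.3 176.1] [ 506. -205.  112.] [ 507. -206.  106.]
green 75 [225.4 161.1] [573.  98.  67.] [563.  96. 106.]
blue 1704 [189.8  47.3] [1291.  304. -452.] [956. 211. 106.]
blue 77 [249.2 164.3] [550.  23. 106.] [550.  23. 106.]
blue 203 [  1.2 342.7] [ -94. 1204. -555.] [ 23. 780. 106.]
yel 107 [268.2 168. ] [538. -35. 104.] [537. -35. 106.]
yel 52 [345.1 182.8] [ 499. -285.   35.] [ 485. -269.  106.]
side [ -91.90226098 -752.8089332   889.9978634 ] [ 0.85367754 -0.30722038  0.13475399 -0.39836121] -0.005788461827682026 [[386.91143197   0.         255.95666144]
 [  0.         386.91143197 192.84768253]
 [  0.           0.           1.        ]]
red 153 [303.8 225.5] [ 508. -218.   92.] [ 497. -227.  106.]
green 54 [253.  172.7] [567.  90.  76.] [542.  59. 106.]
blue 1643 [1
[... 252 characters left out ...]
y([ 1.05842941e+00,  1.24486646e-01,  1.65152002e+00,  2.68874443e-05,
        1.36749846e+00, -8.26096416e-02]), 'joint_velocities': array([-2.56896534e-04, -1.32315105e-03, -1.49569698e-03, -2.60448084e-04,
        7.53549266e-05,  2.96097137e-04]), 'tau': array([-3.81327004e-05, -4.18880689e+01, -3.61097181e+01,  7.76267052e-02,
        4.61791665e-02, -6.39568816e-05]), 'position': array([270.56536613, 590.38001458, 213.49000182]), 'tool_rot': array([ 2.13231426e-01,  9.77001251e-01, -9.10375552e-04, -2.92877744e-04]), 'wrist_force': array([ 0.03427957, -0.33111333,  0.6534698 ]), 'torque': array([ 0.02092362, -0.04200518,  0.01948215]), 'gripper_force': 0.0, 'width': 0.9974910898074617}
```

```bash
python3 - <<'E'
from h import *
for n in('top','side'):
    i=cv2.imread(f'pics/{n}1.png'); 
    i=i[120:230,200:400] if n=='top' else i[140:260,220:360]
    cv2.imwrite(f'pics/{n}1c.png',cv2.resize(i,None,fx=4,fy=4,interpolation=cv2.INTER_CUBIC))
E
```

```text
(no output)
```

View pics/top1c.png

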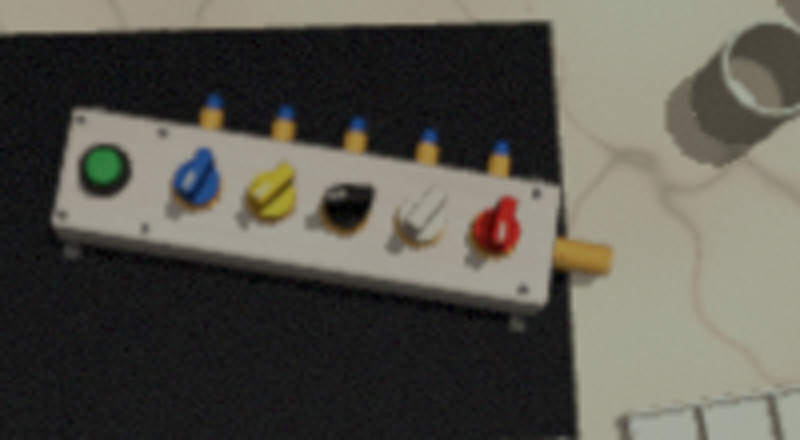

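View pics/side1c.png

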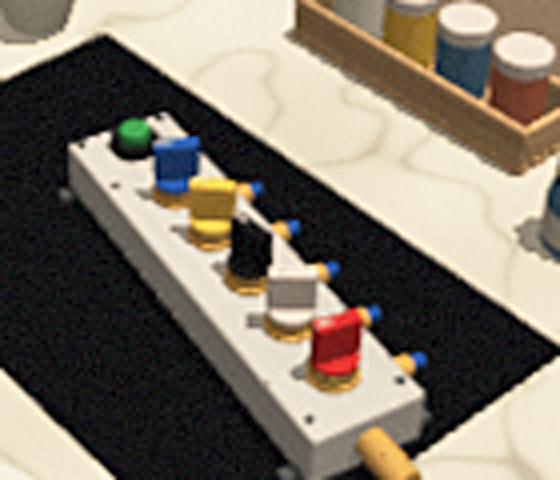

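View pics/top1.png

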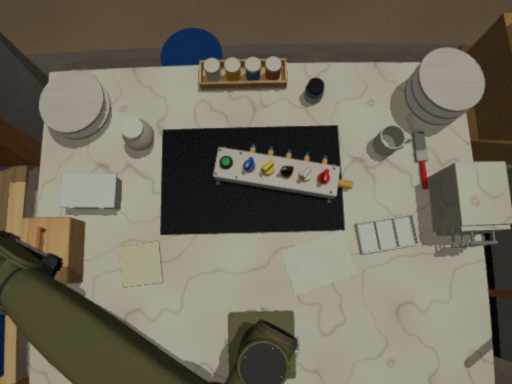

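The top view shows the red knob at the right end of the row (about 324,176), the green button at (225,161), and the white knob next to the red one. The side view shows the red wing's face from about (300,222) to (310,228). Next I'll measure the wing angle and the row.

```bash
python3 - <<'E'
from h import *
def redmask(c):
    h=cv2.cvtColor(c['img'],cv2.COLOR_RGB2HSV)
    return cv2.inRange(h,(0,110,50),(8,255,255))|cv2.inRange(h,(172,110,50),(180,255,255))
for n in('top','side'):
    c=cam(n); m=redmask(c); v,u=np.nonzero(m)
    P=np.array([np.r_[dep(c,a,b),a,b] for a,b in zip(u,v)])
    k=(np.abs(P[:,0]-508)<40)&(np.abs(P[:,1]+210)<40); P=P[k]
    hi=P[(P[:,2]>(100 if n=='top' else 78))&(P[:,2]<115)]
    q=hi[:,:2]; ce=q.mean(0); w,V=np.linalg.eigh(np.cov((q-ce).T)); d=V[:,1]
    pr=(q-ce)@V
    print(n,len(P),len(hi),'cent',ce.round(1),'ang',np.degrees(np.arctan2(d[1],d[0])).round(1),'ext',np.ptp(pr,axis=0).round(1),'zs',np.percentile(hi[:,2],[5,50,95]).round(1))
    lo=P[(P[:,2]<78)]; print(' skirt',len(lo),lo[:,:3].mean(0).round(1))
    if n=='top':
        # block top corners via depth
        H=np.array([[dep(c,a,b) for a in range(200,350)] for b in range(135,210)])
        tm=((H[...,2]>42)&(H[...,2]<58)).astype(np.uint8)
        g=max(cv2.findContours(tm,0,2)[0],key=cv2.contourArea)
        pts=np.array([onz(c,p[0][0]+200,p[0][1]+135,50)[:2] for p in g],np.float32)
        (cx,cy),sz,an=cv2.minAreaRect(pts); B=cv2.boxPoints(((cx,cy),sz,an)); print('block',cx,cy,sz,an,B.round(0).tolist())
    for nm,lo_,hi_ in(('green',(45,90,40),(85,255,255)),('blue',(100,130,50),(130,255,255)),('yel',(20,130,90),(35,255,255))):
        for a,ce,mm in blobs(c,lo_,hi_):
            p=dep(c,*ce)
            if abs(p[0]-550)<40 and abs(p[1])<150:
                vv,uu=np.nonzero(mm); D=np.array([dep(c,x,y) for x,y in zip(uu,vv)]); print(nm,np.median(D,0).round(1),'zmax',np.percentile(D[:,2],95).round(1))
E
```

```text
top 115 49 cent [ 511.8 -210.1] ang 163.3 ext [13.2 36.2] zs [102.  106.  110.4]
 skirt 49 [ 512.8 -207.2   70.9]
block 538.8204345703125 -62.75251770019531 (399.89556884765625, 101.30465698242188) 79.1036605834961 [[451.0, -250.0], [551.0, -269.0], [626.0, 124.0], [527.0, 143.0]]
green [572.   99.1  70. ] zmax 74.6
blue [555.7  20.9  94.2] zmax 108.3
yel [540.6 -35.3  89.8] zmax 109.2
side 172 117 cent [ 510.3 -214.3] ang 163.9 ext [15.7 36.8] zs [ 80.4  97.9 109. ]
 skirt 55 [ 510.1 -219.4   71. ]
green [569.5  94.5  71. ] zmax 75.7
blue [555.1  19.4  87.5] zmax 108.2
yel [543.3 -40.8  90.5] zmax 109.3
```

Block corners, wing centroid and button agree with the given sizes. The red axis is at about (511,-210), with the wing line at -16.5°, and the button is at about (570,98). I'm moving above the red knob.

{"fn": "play_rows", "kwargs": {"increments": [[[-0.25,-0.7355,-0.8375,0.05,-0.18],[-0.25,-0.7355,-0.8375,0.05,-0.18],[-0.25,-0.7355,-0.8375,0.05,-0.18],[-0.25,-0.7355,-0.8375,0.05,-0.18],[-0.25,-0.7355,-0.8375,0.05,-0.18],[-0.25,-0.7355,-0.8375,0.05,-0.18],[-0.25,-0.7355,-0.8375,0.05,-0.18],[-0.25,-0.7355,-0.8375,0.05,-0.18]]], "grip_force": 40}}

```text
t: 0.87
position: [366.3, 270.0, 199.5]
tool_rot: [0.143, 0.99, 0.0, 0.0]
wrist_force: [0.8, 0.6, 0.0]
width: 0.497
gripper_force: 0.0
```

```bash
cat > go.py <<'E'
import sys; from h import *
# usage: go.py x y z yaw_y_deg -> increments from measured pose
x,y,z,a=map(float,sys.argv[1:5]); s=status.read_state()
r=R.from_quat(s['tool_rot']).as_matrix(); yw=np.degrees(np.arctan2(r[1,1],r[0,1]))
d=r.T@(np.array([x,y,z])-s['position'])
print('t',s['t'],'pos',s['position'].round(1),'yaw',yw.round(2),'tilt',r[2,2].round(4),'q',s['joint_positions'].round(3),'w',s['width'],'F',s['wrist_force'].round(2),'T',s['torque'].round(3),'gf',s['gripper_force'])
print('inc',(d/750).round(4),'turn',round(-(a-yw)/45,4))
E
python3 go.py 510.7 -210 160 73.5
```

```text
t 0.8667 pos [366.3 270.  199.5] yaw 73.52 tilt -1.0 q [ 0.517 -0.318  2.085 -0.     1.374 -0.766] w 0.496581147896614 F [0.84 0.59 0.01] T [ 0.001 -0.004  0.041] gf 0.0
inc [-0.3662 -0.5591  0.0527] turn 0.0004
```

{"fn": "play_rows", "kwargs": {"increments": [[[-0.25,-0.3662,-0.5591,0.05,0],[-0.25,-0.3662,-0.5591,0.05,0],[-0.25,-0.3662,-0.5591,0.05,0],[-0.25,-0.3662,-0.5591,0.05,0],[-0.25,-0.3662,-0.5591,0.05,0],[-0.25,-0.3662,-0.5591,0.05,0],[-0.25,-0.3662,-0.5591,0.05,0],[-0.25,-0.3662,-0.5591,0.05,0]]]}}

```text
t: 1.53
position: [461.9, -48.7, 174.9]
tool_rot: [0.144, 0.99, 0.0, 0.0]
wrist_force: [0.7, 0.9, 0.4]
width: 0.371
gripper_force: 0.0
```

```bash
python3 go.py 510.7 -210 150 73.5
```

```text
t 1.5333 pos [461.9 -48.7 174.9] yaw 73.45 tilt -1.0 q [-0.221 -0.275  2.094  0.     1.322 -1.503] w 0.37148125013626826 F [0.72 0.89 0.36] T [ 0.045 -0.037  0.026] gf 0.0
inc [-0.1236 -0.1877  0.0332] turn -0.0011
```

{"fn": "play_rows", "kwargs": {"increments": [[[-0.25,-0.1236,-0.1877,0.033,0],[-0.25,-0.1236,-0.1877,0.033,0],[-0.25,-0.1236,-0.1877,0.033,0],[-0.25,-0.1236,-0.1877,0.033,0],[-0.25,-0.1236,-0.1877,0.033,0],[-0.25,-0.1236,-0.1877,0.033,0],[-0.25,-0.1236,-0.1877,0.033,0],[-0.25,-0.1236,-0.1877,0.033,0]]]}}

```text
t: 2.2
position: [510.5, -206.7, 150.2]
tool_rot: [0.143, 0.99, 0.0, -0.0]
wrist_force: [-0.2, -0.5, -0.8]
width: 0.373
gripper_force: 0.0
```

```bash
python3 - <<'E'
from h import *
c=cam('side'); i=c['img'][120:270,220:400]; cv2.imwrite('pics/s2.png',cv2.cvtColor(cv2.resize(i,None,fx=4,fy=4,interpolation=cv2.INTER_CUBIC),cv2.COLOR_RGB2BGR))
E
python3 go.py 510.7 -210 76 73.5
```

```text
t 2.25 pos [ 510.6 -206.6  150.4] yaw 73.56 tilt -1.0 q [-0.482 -0.046  1.936  0.     1.252 -1.766] w 0.3777678959167206 F [-0.48  0.37  0.15] T [ 0.065  0.009 -0.012] gf 0.0
inc [-0.0015 -0.0044  0.0992] turn 0.0014
```

View pics/s2.png

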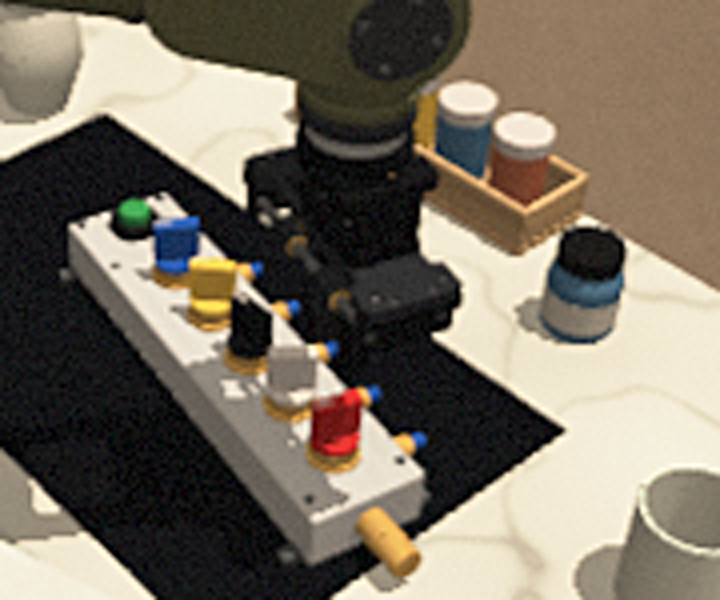

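The side view shows the knob at crop (335,430), with the black gripper behind and above it. I'll check by projection that the fingertips sit where expected.

```bash
python3 - <<'E'
from h import *
c=cam('side'); s=status.read_state()
r=R.from_quat(s['tool_rot']).as_matrix(); p=np.array(c['position']);A=att(c);K=np.array(c['mtx'])
def proj(P):
    q=A.T@(P-p); return np.array([K[0,0]*q[0]/q[2]+K[0,2],K[1,1]*q[1]/q[2]+K[1,2]]),q[2]
for o in([0,0,0],[0,18,0],[0,-18,0],[0,-30,-10],[0,25,-10]):
    uv,z=proj(s['position']+r@np.array(o,float)); print(o,((uv-[220,120])*4).round(0),z.round(0),c['depth'][int(uv[1]),int(uv[0])])
# gripper points near tips: depth points 140..200 near
v,u=np.mgrid[150:240,270:345]; D=np.array([dep(c,a,b) for a,b in zip(u.ravel(),v.ravel())])
k=(D[:,2]>135)&(D[:,2]<190)&(abs(D[:,0]-510)<100)&(abs(D[:,1]+206)<100)
L=(D[k]-s['position'])@r
for lo in range(-60,20,10):
    q=L[(L[:,2]>=lo)&(L[:,2]<lo+10)]
    if len(q): print(lo,len(q),q.min(0).round(0),q.max(0).round(0))
E
```

```text
[0, 0, 0] [332. 352.] 1090.0 1284.2849
[0, 18, 0] [320. 337.] 1103.0 1323.4252
[0, -18, 0] [344. 368.] 1078.0 1068.7452
[0, -30, -10] [354. 369.] 1063.0 1075.3947
[0, 25, -10] [316. 320.] 1102.0 1091.6538
-40 19 [  4. -28. -39.] [ 12.  26. -30.]
-30 24 [ -8. -26. -29.] [ 12.  25. -20.]
-20 38 [-10. -26. -20.] [ 12.  25. -12.]
-10 36 [-10. -23. -10.] [12. 22. -0.]
```

{"fn": "play_rows", "kwargs": {"increments": [[[-0.25,-0.0015,-0.0044,0.03,0],[-0.25,-0.0015,-0.0044,0.05,0],[-0.25,-0.0015,-0.0044,0.07,0],[-0.25,-0.0015,-0.0044,0.085,0],[-0.25,-0.0015,-0.0044,0.097,0],[-0.25,-0.0015,-0.0044,0.097,0],[-0.25,-0.0015,-0.0044,0.097,0]]]}}

```text
t: 2.88
position: [510.8, -210.9, 77.3]
tool_rot: [0.143, 0.99, 0.0, -0.0]
wrist_force: [0.0, 0.1, 0.8]
width: 0.375
gripper_force: 0.0
```

```bash
python3 go.py 510.7 -210 76 73.5; python3 - <<'E'
from h import *
c=cam('side'); i=c['img'][150:260,250:370]; cv2.imwrite('pics/s3.png',cv2.cvtColor(cv2.resize(i,None,fx=5,fy=5,interpolation=cv2.INTER_CUBIC),cv2.COLOR_RGB2BGR))
E
```

```text
t 2.8833 pos [ 510.8 -210.9   77.3] yaw 73.51 tilt -1.0 q [-0.489  0.038  1.985 -0.     1.119 -1.772] w 0.37506561950477924 F [0.02 0.06 0.78] T [ 0.01   0.036 -0.026] gf 0.0
inc [0.0005 0.0011 0.0018] turn 0.0002
```

View pics/s3.png

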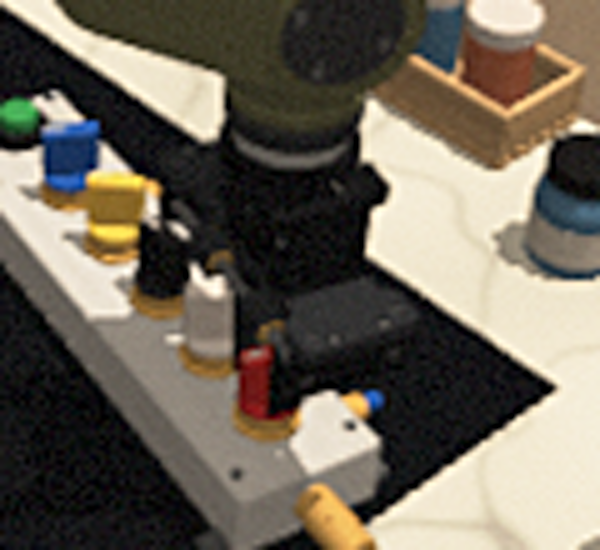

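The fingers straddle the red wing at crop (255,380) and nothing is being pushed. I'm closing gently.

{"fn": "play_rows", "kwargs": {"increments": [[[-1,0,0,0,0],[-1,0,0,0,0],[-1,0,0,0,0],[-1,0,0,0,0],[-1,0,0,0,0],[-1,0,0,0,0],[-1,0,0,0,0]]], "grip_force": 15}}

```text
t: 3.52
position: [511.8, -209.9, 78.1]
tool_rot: [0.144, 0.99, 0.002, 0.001]
wrist_force: [1.8, 6.6, 1.8]
width: 0.144
gripper_force: 15.0
```

```bash
python3 go.py 510.7 -210 76 73.5
```

```text
t 3.5167 pos [ 511.8 -209.9   78.1] yaw 73.44 tilt -1.0 q [-0.488  0.037  1.984  0.004  1.12  -1.772] w 0.14364224934202569 F [1.82 6.62 1.81] T [ 1.065 -0.334 -0.046] gf 15.000181049108505
inc [ 0.0013 -0.0006  0.0028] turn -0.0014
```

{"fn": "play_rows", "kwargs": {"increments": [[[-1,0,0.002,0,0],[-1,0,0.002,0,0],[-1,0,0.002,0,0],[-1,0,0.002,0,0]]], "grip_force": 40}}

```text
t: 3.85
position: [511.8, -209.8, 78.1]
tool_rot: [0.144, 0.99, 0.0, 0.001]
wrist_force: [0.8, 3.5, 4.0]
width: 0.145
gripper_force: 40.0
```

```bash
python3 go.py 510.7 -210 76 73.5
```

```text
t 3.85 pos [ 511.8 -209.8   78.1] yaw 73.46 tilt -1.0 q [-4.870e-01  3.700e-02  1.984e+00  1.000e-03  1.120e+00 -1.769e+00] w 0.14523096226023535 F [0.84 3.46 3.98] T [ 0.658 -0.091  0.027] gf 40.00094711780548
inc [ 0.0013 -0.0007  0.0028] turn -0.0008
```

{"fn": "play_rows", "kwargs": {"increments": [[[-1,0,0.002,-0.0015,0],[-1,0,0.002,-0.0015,0.04],[-1,0,0.002,-0.0015,0.08],[-1,0,0.002,-0.0015,0.13],[-1,0,0.002,-0.0015,0.18],[-1,0,0.002,-0.0015,0.23],[-1,0,0.002,-0.0015,0.28],[-1,0,0.002,-0.0015,0.28]]]}}

```text
t: 4.52
position: [511.9, -209.5, 78.1]
tool_rot: [0.252, 0.968, -0.001, 0.001]
wrist_force: [3.2, -3.3, -2.6]
width: 0.146
gripper_force: 40.0
```

```bash
python3 go.py 510.7 -210 76 73.5; for i in 1 2 3 4; do python3 -c "
from h import *
cam('top'); s=status.read_state(); print(s['t'],s['torque'].round(3),s['wrist_force'].round(1))"; done
```

```text
t 4.5167 pos [ 511.9 -209.5   78.1] yaw 60.83 tilt -1.0 q [-0.485  0.036  1.985 -0.002  1.119 -1.546] w 0.1462055020819136 F [ 3.21 -3.25 -2.58] T [-0.505 -0.496  0.005] gf 40.00017285346985
inc [ 0.001  -0.0014  0.0028] turn -0.2815
4.5667 [-0.62  -0.589 -0.054] [ 2.3 -5.  -3. ]
4.6167 [-0.866 -0.615 -0.063] [ 3.4 -4.5 -3.9]
4.6667 [-0.793 -0.611 -0.039] [ 2.9 -3.7 -3. ]
4.7167 [-0.796 -0.653 -0.047] [ 3.8 -4.8 -3.7]
```

{"fn": "play_rows", "kwargs": {"increments": [[[-1,-0.002,-0.0014,0.001,0],[-1,-0.002,-0.0014,0.001,0.01],[-1,-0.002,-0.0014,0.001,0.03],[-1,-0.002,-0.0014,0.001,0.05],[-1,-0.002,-0.0014,0.001,0.07],[-1,-0.002,-0.0014,0.001,0.09]]]}}

```text
t: 5.22
position: [512.0, -209.5, 78.1]
tool_rot: [0.286, 0.958, 0.0, -0.001]
wrist_force: [-1.4, 2.7, 4.7]
width: 0.145
gripper_force: 40.0
```

```bash
cat > rd.py <<'E'
from h import *
o=[]
def g():
    s=status.read_state(); r=R.from_quat(s['tool_rot']).as_matrix()
    return np.r_[s['t'],np.arctan2(r[1,1],r[0,1]),s['torque'][2],s['wrist_force']]
o.append(g())
for _ in range(4): cam('top'); o.append(g())
o=np.array(o); print('moving Tz',o[0,2].round(3),'held Tz',o[1:,2].round(3),o[1:,2].mean().round(3),'yaw',o[-1,1].round(4),'F',o[1:,3:].mean(0).round(1),'t',o[-1,0])
E
python3 rd.py
```

```text
moving Tz 0.032 held Tz [-0.042 -0.02  -0.112 -0.047] -0.055 yaw 0.9917 F [-2.1  2.3  4.8] t 5.4167
```

{"fn": "play_rows", "kwargs": {"increments": [[[-1,0.0007,0,-0.0006,0.02],[-1,0.0007,0,-0.0006,0.04],[-1,0.0007,0,-0.0006,0.06],[-1,0.0007,0,-0.0006,0.08]]]}}

```text
t: 5.75
position: [512.0, -209.4, 78.1]
tool_rot: [0.316, 0.949, 0.0, -0.0]
wrist_force: [-0.3, 3.3, 1.2]
width: 0.149
gripper_force: 40.0
```

```bash
python3 rd.py
```

```text
moving Tz 0.02 held Tz [-0.025 -0.029 -0.019 -0.081] -0.038 yaw 0.9286 F [-0.1  3.1  2.3] t 5.95
```

{"fn": "play_rows", "kwargs": {"increments": [[[-1,0,0,0,0.02],[-1,0,0,0,0.04],[-1,0,0,0,0.06],[-1,0,0,0,0.08]]]}}

```text
t: 6.28
position: [512.1, -209.4, 78.1]
tool_rot: [0.346, 0.938, 0.0, -0.0]
wrist_force: [-0.0, 5.6, 1.8]
width: 0.145
gripper_force: 40.0
```

```bash
python3 rd.py
```

```text
moving Tz 0.072 held Tz [ 0.01  -0.014  0.003 -0.045] -0.011 yaw 0.865 F [0.7 5.2 2.7] t 6.4833
```

{"fn": "play_rows", "kwargs": {"increments": [[[-1,0.0006,0.001,0,0.01],[-1,0.0006,0.001,0,0.02],[-1,0.0006,0.001,0,0.03],[-1,0.0006,0.001,0,0.04]]]}}

```text
t: 6.82
position: [512.1, -209.3, 78.1]
tool_rot: [0.36, 0.933, -0.0, -0.0]
wrist_force: [-0.4, 1.8, 1.7]
width: 0.148
gripper_force: 40.0
```

```bash
python3 rd.py
```

```text
moving Tz -0.02 held Tz [ 0.057 -0.052 -0.061 -0.074] -0.033 yaw 0.8344 F [-0.5  0.4  0.7] t 7.0167
```

{"fn": "play_rows", "kwargs": {"increments": [[[-1,0,0,0,0.02],[-1,0,0,0,0.04],[-1,0,0,0,0.06],[-1,0,0,0,0.08]]]}}

```text
t: 7.35
position: [512.1, -209.3, 78.1]
tool_rot: [0.39, 0.921, -0.0, 0.0]
wrist_force: [-0.5, -0.7, 0.5]
width: 0.146
gripper_force: 40.0
```

```bash
python3 rd.py
```

```text
moving Tz -0.002 held Tz [ 0.012 -0.075 -0.042 -0.07 ] -0.044 yaw 0.7717 F [-0.4 -1.2 -0.1] t 7.55
```

{"fn": "play_rows", "kwargs": {"increments": [[[-1,0,0,0,0.02],[-1,0,0,0,0.04],[-1,0,0,0,0.06],[-1,0,0,0,0.08]]]}}

```text
t: 7.88
position: [512.2, -209.2, 78.1]
tool_rot: [0.418, 0.908, -0.0, 0.0]
wrist_force: [-0.1, -3.1, -0.9]
width: 0.144
gripper_force: 40.0
```

```bash
python3 rd.py
```

```text
moving Tz -0.022 held Tz [-0.033 -0.06  -0.05  -0.12 ] -0.066 yaw 0.7089 F [-0.2 -2.4 -1.3] t 8.0833
```

{"fn": "play_rows", "kwargs": {"increments": [[[-1,-0.0006,-0.0006,0.0002,0.02],[-1,-0.0006,-0.0006,0.0002,0.04],[-1,-0.0006,-0.0006,0.0002,0.06],[-1,-0.0006,-0.0006,0.0002,0.08]]]}}

```text
t: 8.42
position: [512.2, -209.2, 78.1]
tool_rot: [0.447, 0.895, 0.0, -0.0]
wrist_force: [-0.6, 1.0, 0.6]
width: 0.143
gripper_force: 40.0
```

```bash
python3 rd.py
```

```text
moving Tz 0.054 held Tz [ 0.022  0.009 -0.034 -0.073] -0.019 yaw 0.646 F [-0.7  0.9  1.2] t 8.6167
```

{"fn": "play_rows", "kwargs": {"increments": [[[-1,0,0,0,0.015],[-1,0,0,0,0.03],[-1,0,0,0,0.045],[-1,0,0,0,0.06]]]}}

```text
t: 8.95
position: [512.3, -209.2, 78.1]
tool_rot: [0.467, 0.884, 0.0, -0.0]
wrist_force: [0.4, 2.6, 2.6]
width: 0.144
gripper_force: 40.0
```

```bash
python3 rd.py
```

```text
moving Tz 0.057 held Tz [-0.014 -0.046 -0.003 -0.065] -0.032 yaw 0.5987 F [-0.3  4.1  1.6] t 9.15
```

{"fn": "play_rows", "kwargs": {"increments": [[[-1,0.0006,0.0005,-0.0002,0.02],[-1,0.0006,0.0005,-0.0002,0.04],[-1,0.0006,0.0005,-0.0002,0.06],[-1,0.0006,0.0005,-0.0002,0.08]]]}}

```text
t: 9.48
position: [512.3, -209.2, 78.1]
tool_rot: [0.495, 0.869, -0.0, 0.0]
wrist_force: [1.5, 2.4, 0.2]
width: 0.144
gripper_force: 40.0
```

```bash
python3 rd.py
```

```text
moving Tz 0.011 held Tz [-0.042 -0.034 -0.047 -0.058] -0.045 yaw 0.536 F [ 1.5  1.6 -0.1] t 9.6833
```

{"fn": "play_rows", "kwargs": {"increments": [[[-1,0,0.0004,0,0.02],[-1,0,0.0004,0,0.04],[-1,0,0.0004,0,0.06],[-1,0,0.0004,0,0.08]]]}}

```text
t: 10.02
position: [512.4, -209.1, 78.1]
tool_rot: [0.522, 0.853, -0.0, 0.0]
wrist_force: [0.5, 0.4, -0.9]
width: 0.15
gripper_force: 40.0
```

```bash
python3 rd.py
```

```text
moving Tz 0.063 held Tz [ 0.014 -0.013 -0.05  -0.104] -0.038 yaw 0.4732 F [ 0.1  0.  -0.8] t 10.2167
```

{"fn": "play_rows", "kwargs": {"increments": [[[-1,0,0,0,0.02],[-1,0,0,0,0.04],[-1,0,0,0,0.06],[-1,0,0,0,0.08]]]}}

```text
t: 10.55
position: [512.4, -209.0, 78.1]
tool_rot: [0.549, 0.836, -0.0, 0.0]
wrist_force: [0.9, -1.6, -2.4]
width: 0.144
gripper_force: 40.0
```

```bash
python3 rd.py
```

```text
moving Tz 0.107 held Tz [ 0.125 -0.011  0.035  0.012] 0.04 yaw 0.4105 F [ 0.7 -1.  -1.8] t 10.75
```

{"fn": "play_rows", "kwargs": {"increments": [[[-1,0,0,0.0002,0.008],[-1,0,0,0.0002,0.016],[-1,0,0,0.0002,0.025]]]}}

```text
t: 11.0
position: [512.5, -209.0, 78.1]
tool_rot: [0.556, 0.831, -0.0, 0.0]
wrist_force: [1.1, -1.6, -2.1]
width: 0.146
gripper_force: 40.0
```

```bash
python3 rd.py;python3 rd.py
```

```text
moving Tz 0.068 held Tz [ 0.09   0.038  0.096 -0.009] 0.054 yaw 0.3909 F [ 0.3 -1.6 -1.3] t 11.2
moving Tz -0.009 held Tz [0.033 0.068 0.095 0.055] 0.063 yaw 0.3909 F [-0.2 -1.9 -1.1] t 11.4
```

{"fn": "play_rows", "kwargs": {"increments": [[[-1,0,0,0.0001,0.008],[-1,0,0,0.0001,0.016],[-1,0,0,0.0001,0.025]]]}}

```text
t: 11.65
position: [512.5, -209.0, 78.1]
tool_rot: [0.565, 0.825, -0.0, 0.0]
wrist_force: [-0.4, -2.5, -1.3]
width: 0.144
gripper_force: 40.0
```

```bash
python3 rd.py;python3 rd.py
```

```text
moving Tz 0.119 held Tz [ 0.065  0.116 -0.025  0.103] 0.065 yaw 0.3713 F [-0.5 -2.3  0.1] t 11.85
moving Tz 0.103 held Tz [-0.042  0.084  0.068  0.056] 0.041 yaw 0.3712 F [-0.4 -3.   0.5] t 12.05
```

```bash
sed -i "s/s\['wrist_force'\]\]/s['wrist_force'],s['tau'][5]]/; s/o\[1:,3:\]/o[1:,3:6]/; s/^o=np.array(o); /o=np.array(o); print('tau6',o[:,6].round(4)); /" rd.py; python3 rd.py
```

```text
tau6 [0.0569 0.0562 0.0556 0.0551 0.0546]
moving Tz 0.056 held Tz [0.107 0.046 0.022 0.025] 0.05 yaw 0.3712 F [-0.1 -2.1  0.7] t 12.25
```

Joint 6's torque gives the same value as the wrist moment with far less noise, so I'll use it from here.

{"fn": "play_rows", "kwargs": {"increments": [[[-1,0,0,0,0.008],[-1,0,0,0,0.016],[-1,0,0,0,0.025]]]}}

```text
t: 12.5
position: [512.5, -209.0, 78.1]
tool_rot: [0.573, 0.82, -0.0, 0.0]
wrist_force: [-1.1, -2.5, 2.2]
width: 0.145
gripper_force: 40.0
```

```bash
python3 rd.py
```

```text
tau6 [0.0802 0.1549 0.1292 0.0931 0.0852]
moving Tz 0.183 held Tz [0.13  0.134 0.098 0.058] 0.105 yaw 0.3516 F [-1.3 -2.8  1.3] t 12.7
```

{"fn": "play_rows", "kwargs": {"increments": [[[-1,0,0,0,0.004],[-1,0,0,0,0.008],[-1,0,0,0,0.012]]]}}

```text
t: 12.95
position: [512.6, -209.0, 78.1]
tool_rot: [0.576, 0.817, -0.0, 0.0]
wrist_force: [-1.0, -3.4, 1.5]
width: 0.149
gripper_force: 40.0
```

```bash
python3 rd.py; python3 rd.py
```

```text
tau6 [0.1352 0.1666 0.1546 0.1387 0.1354]
moving Tz 0.167 held Tz [0.118 0.163 0.124 0.122] 0.132 yaw 0.3423 F [-1.  -3.2  2.4] t 13.15
tau6 [0.1354 0.1348 0.1345 0.1343 0.1341]
moving Tz 0.122 held Tz [0.127 0.103 0.163 0.14 ] 0.133 yaw 0.3422 F [-0.7 -3.3  2.3] t 13.35
```

{"fn": "play_rows", "kwargs": {"increments": [[[-1,0,0,0,0.004],[-1,0,0,0,0.008],[-1,0,0,0,0.012],[-1,0,0,0,0.012],[-1,0,0,0,0.012],[-1,0,0,0,0.012]]]}}

```text
t: 13.85
position: [512.6, -208.9, 78.1]
tool_rot: [0.58, 0.814, -0.0, 0.0]
wrist_force: [-0.4, -3.0, 3.1]
width: 0.145
gripper_force: 40.0
```

```bash
python3 rd.py; python3 rd.py
```

```text
tau6 [0.1452 0.1448 0.1443 0.144  0.1437]
moving Tz 0.142 held Tz [0.144 0.164 0.151 0.107] 0.141 yaw 0.3328 F [-0.8 -3.5  3.2] t 14.05
tau6 [0.1437 0.1435 0.1432 0.1431 0.1428]
moving Tz 0.107 held Tz [0.146 0.141 0.164 0.124] 0.144 yaw 0.3328 F [-0.6 -3.5  3.4] t 14.25
```

{"fn": "play_rows", "kwargs": {"increments": [[[-1,0,0,0,0.004],[-1,0,0,0,0.008],[-1,0,0,0,0.012]]]}}

```text
t: 14.5
position: [512.6, -208.9, 78.1]
tool_rot: [0.584, 0.812, -0.0, 0.0]
wrist_force: [0.3, -4.2, 3.3]
width: 0.142
gripper_force: 40.0
```

```bash
python3 rd.py; python3 rd.py
```

```text
tau6 [0.1595 0.1908 0.1783 0.1621 0.1586]
moving Tz 0.177 held Tz [0.202 0.199 0.175 0.104] 0.17 yaw 0.3234 F [-0.9 -3.7  3.9] t 14.7
tau6 [0.1586 0.1578 0.1574 0.1571 0.1567]
moving Tz 0.104 held Tz [0.206 0.111 0.141 0.202] 0.165 yaw 0.3234 F [-0.5 -4.1  3.9] t 14.9
```

The seat is felt, and it has been held at about 0.11–0.15 N·m above free turning for more than 0.3 s. Now I release and lift.

{"fn": "play_rows", "kwargs": {"increments": [[[-0.25,0,0,0,0],[-0.25,0,0,0,0],[-0.25,0,0,0,0],[-0.25,0,0,0,0],[-0.25,0,0,-0.03,0],[-0.25,0,0,-0.07,0],[-0.25,0,0,-0.11,0],[-0.25,0,0,-0.11,0]]]}}

```text
t: 15.57
position: [515.7, -210.1, 167.2]
tool_rot: [0.584, 0.812, 0.001, 0.005]
wrist_force: [0.8, -0.3, -0.7]
width: 0.373
gripper_force: 0.0
```

```bash
python3 go.py 571 98.5 150 18.5
```

```text
t 15.5667 pos [ 515.7 -210.1  167.2] yaw 18.53 tilt -0.9999 q [-4.840e-01 -5.400e-02  1.914e+00  1.000e-03  1.271e+00 -8.070e-01] w 0.37315749493785283 F [ 0.83 -0.26 -0.68] T [-0.101  0.033 -0.025] gf 0.0
inc [0.3669 0.2005 0.0219] turn 0.0007
```

{"fn": "play_rows", "kwargs": {"increments": [[[-1,0.367,0.2007,0.015,0],[-1,0.367,0.2007,0.015,0],[-1,0.367,0.2007,0.015,0],[-1,0.367,0.2007,0.015,0],[-1,0.367,0.2007,0.015,0],[-1,0.367,0.2007,0.015,0],[-1,0.367,0.2007,0.015,0],[-1,0.367,0.2007,0.015,0]]]}}

```text
t: 16.23
position: [567.1, 104.1, 148.3]
tool_rot: [0.583, 0.812, 0.0, -0.001]
wrist_force: [0.0, -1.2, -0.2]
width: 0.004
gripper_force: 0.0
```

{"fn": "play_rows", "kwargs": {"increments": [[[-1,0,0,0,0],[-1,0,0,0,0]]]}}

```text
t: 16.4
position: [567.1, 101.2, 148.2]
tool_rot: [0.583, 0.813, -0.001, -0.001]
wrist_force: [-0.2, 0.7, -1.1]
width: 0.007
gripper_force: 0.0
```

```bash
python3 go.py 571 99 90 18.5; python3 - <<'E'
from h import *
c=cam('top')
for a,ce,m in blobs(c,(45,90,40),(85,255,255),5): print(a,ce,onz(c,*ce,74).round(1))
for n,s in(('side',(150,260,230,350)),):
    c=cam(n); i=c['img'][s[0]:s[1],s[2]:s[3]]; cv2.imwrite('pics/s4.png',cv2.cvtColor(cv2.resize(i,None,fx=5,fy=5,interpolation=cv2.INTER_CUBIC),cv2.COLOR_RGB2BGR))
v,u=np.mgrid[150:200,235:275]; h=cv2.cvtColor(c['img'],cv2.COLOR_RGB2HSV)
for a,ce,m in blobs(c,(45,90,40),(85,255,255),5):
    vv,uu=np.nonzero(m); D=np.array([dep(c,x,y) for x,y in zip(uu,vv)]); print(a,D.mean(0).round(1),np.percentile(D[:,2],[50,90,97]).round(1))
E
```

```text
t 16.4 pos [567.1 101.2 148.2] yaw 18.69 tilt -1.0 q [ 0.083  0.014  1.881 -0.     1.249 -0.243] w 0.006635720168331601 F [-0.23  0.67 -1.12] T [-0.142  0.035 -0.042] gf 0.0
inc [-0.0044  0.0042  0.0776] turn 0.0041
55 [562.3  83.8  81.6] [71.8 75.5 77.4]
```

View pics/s4.png

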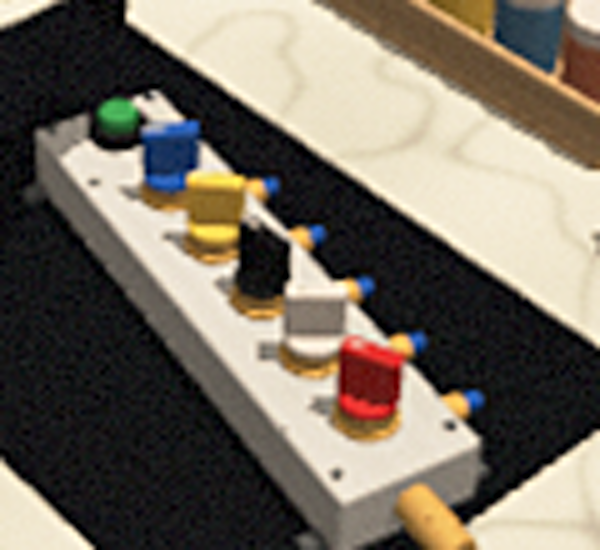

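The red knob (370,380) has turned and the other knobs look unchanged. The green button at (118,115) is clear. I'm descending to just above it.

{"fn": "play_rows", "kwargs": {"increments": [[[-1,-0.0044,0.0042,0.03,0],[-1,-0.0044,0.0042,0.05,0],[-1,-0.0044,0.0042,0.07,0],[-1,-0.0044,0.0042,0.085,0],[-1,-0.0044,0.0042,0.085,0],[-1,-0.0044,0.0042,0.085,0]]]}}

```text
t: 17.0
position: [571.3, 96.9, 84.9]
tool_rot: [0.585, 0.811, -0.0, -0.001]
wrist_force: [0.3, -0.3, 0.3]
width: 0.006
gripper_force: 0.0
```

{"fn": "play_rows", "kwargs": {"increments": [[[-1,0,0,0.002,0],[-1,0,0,0.004,0],[-1,0,0,0.006,0],[-1,0,0,0.008,0],[-1,0,0,0.008,0],[-1,0,0,0.008,0]]]}}

```text
t: 17.5
position: [571.7, 97.9, 79.5]
tool_rot: [0.584, 0.812, 0.0, 0.0]
wrist_force: [0.1, 0.2, 1.0]
width: 0.005
gripper_force: 0.0
```

```bash
python3 go.py 571 99 70 18.5
```

```text
t 17.5 pos [571.7  97.9  79.5] yaw 18.54 tilt -1.0 q [ 0.077  0.094  1.922  0.     1.126 -0.246] w 0.00473467165269593 F [0.08 0.25 1.04] T [-0.111  0.007  0.008] gf 0.0
inc [ 0.0017 -0.0005  0.0127] turn 0.0008
```

{"fn": "play_rows", "kwargs": {"increments": [[[-1,0,0,0.002,0],[-1,0,0,0.004,0],[-1,0,0,0.006,0],[-1,0,0,0.008,0],[-1,0,0,0.008,0]]]}}

```text
t: 17.92
position: [571.4, 97.8, 72.9]
tool_rot: [0.584, 0.812, -0.0, -0.0]
wrist_force: [-0.6, 0.1, 0.6]
width: 0.004
gripper_force: 0.0
```

{"fn": "play_rows", "kwargs": {"increments": [[[-1,0,0,0.002,0],[-1,0,0,0.004,0],[-1,0,0,0.004,0],[-1,0,0,0.004,0]]]}}

```text
t: 18.25
position: [571.8, 97.8, 70.7]
tool_rot: [0.584, 0.812, 0.0, 0.0]
wrist_force: [-0.8, -0.4, 2.3]
width: 0.006
gripper_force: 1.1
```

{"fn": "play_rows", "kwargs": {"increments": [[[-1,0,0,0.002,0],[-1,0,0,0.004,0],[-1,0,0,0.004,0],[-1,0,0,0.004,0]]]}}

```text
t: 18.58
position: [571.9, 97.8, 67.7]
tool_rot: [0.584, 0.812, 0.0, 0.0]
wrist_force: [-0.5, -0.6, 4.0]
width: 0.007
gripper_force: 2.0
```

{"fn": "play_rows", "kwargs": {"increments": [[[-1,0,0,0.002,0],[-1,0,0,0.004,0],[-1,0,0,0.004,0],[-1,0,0,0.004,0]]]}}

```text
t: 18.92
position: [572.0, 97.9, 66.2]
tool_rot: [0.584, 0.812, -0.0, 0.0]
wrist_force: [-5.0, -1.4, 11.5]
width: 0.006
gripper_force: 6.0
```

The force jumped to 11.5 N as travel stopped near 66 mm, so the button is bottomed. I'll hold a little deeper to confirm, then lift off.

{"fn": "play_rows", "kwargs": {"increments": [[[-1,0,0,0.0015,0],[-1,0,0,0.0015,0],[-1,0,0,0.0015,0]]]}}

```text
t: 19.17
position: [572.1, 97.8, 66.1]
tool_rot: [0.584, 0.812, -0.0, -0.0]
wrist_force: [-8.2, -1.1, 17.1]
width: 0.006
gripper_force: 8.5
```

{"fn": "play_rows", "kwargs": {"increments": [[[-1,0,0,-0.01,0],[-1,0,0,-0.03,0],[-1,0,0,-0.07,0],[-1,0,0,-0.12,0],[-1,0,0,-0.15,0],[-1,0,0,-0.15,0],[-1,0,0,-0.15,0]]]}}

```text
t: 19.75
position: [572.7, 97.9, 177.1]
tool_rot: [0.584, 0.812, 0.001, 0.001]
wrist_force: [-1.0, -0.3, -0.8]
width: 0.004
gripper_force: 0.0
```

```bash
python3 - <<'E'
from h import *
c=cam('side'); i=c['img'][150:260,230:350]; cv2.imwrite('pics/s5.png',cv2.cvtColor(cv2.resize(i,None,fx=5,fy=5,interpolation=cv2.INTER_CUBIC),cv2.COLOR_RGB2BGR))
for a,ce,m in blobs(c,(45,90,40),(85,255,255),5):
    vv,uu=np.nonzero(m); D=np.array([dep(c,x,y) for x,y in zip(uu,vv)]); print(a,ce,D.mean(0).round(1),np.percentile(D[:,2],[50,90,97]).round(1))
h=cv2.cvtColor(c['img'],cv2.COLOR_RGB2HSV); m=cv2.inRange(h,(0,110,50),(8,255,255))|cv2.inRange(h,(172,110,50),(180,255,255))
v,u=np.nonzero(m); P=np.array([dep(c,a,b) for a,b in zip(u,v)]); k=(abs(P[:,0]-511)<40)&(abs(P[:,1]+210)<40)&(P[:,2]>78)&(P[:,2]<115); q=P[k][:,:2]
w,V=np.linalg.eigh(np.cov(q.T)); d=V[:,1]; print('wing',np.degrees(np.arctan2(d[1],d[0])))
E
```

```text
54 [253.11111111 172.7037037 ] [574.6  99.5  66.6] [71.1 75.1 75.8]
wing 116.90740213096213
```

View pics/s5.png

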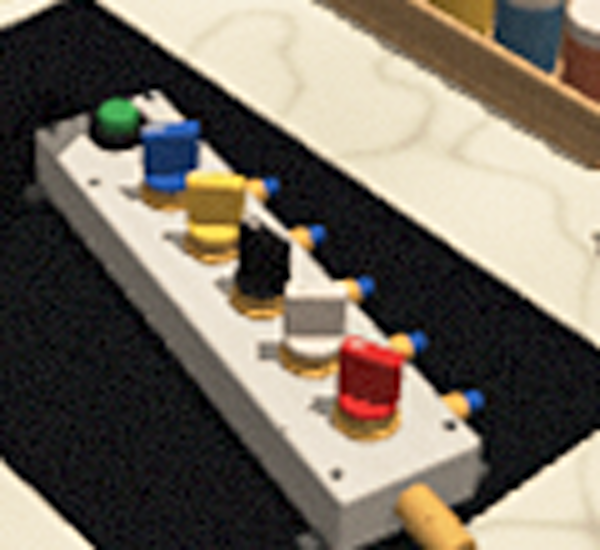

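The button is back up at (118,115), the red knob has stayed turned, and everything else is unchanged. I'm handing in.

```bash
python3 -c "
from station import ticket; print(ticket.sign_off())"
```

```text
the job is handed in; nothing more can be done
None
```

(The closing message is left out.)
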